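# Put away the pressure-calibration kit

### The job

Put away the calibration kit: each of the two knobbed weights goes down into the round well of the wooden block that fits it (large in large, small in small), both brass fittings go side by side on the floor of the oblong tray, and the dial gauge goes flat on the floor of the square tray. Set each thing down, do not drop it, the same way up as it lies now: weights and short fitting upright, long fitting on its side, gauge face up.

Things in the scene. Friction and masses are not known exactly. Their poses are not given: they have to be found in the camera images.
- weight_large: the larger of two dark steel knobbed test weights, standing: a disc 56 mm across and 18 mm high, a thin neck, and on top a round knob 20 mm across that occupies 31 to 46 mm above the underside (the neck is 14 mm thick); 0.3 to 0.45 kg. Origin: centre of the underside; z up along the knob. Take it by the knob.
- weight_small: the smaller knobbed test weight, standing: a disc 36 mm across and 14 mm high, with a round knob 18 mm across at 25 to 40 mm above the underside (neck 12 mm thick); 0.1 to 0.17 kg. Origin: centre of the underside; z up.
- fitting_long: a brass pipe nipple lying on its side, 70 mm long: a hexagon 24 mm across flats and 30 mm long in the middle (a flat underneath, a flat on top, 28 mm across corners level), a 17 to 19 mm round threaded stub at each end; about 0.14 kg. Origin: its middle, on its axis (12 mm above what it lies on); x along its length. Take it across its hexagon or its length's middle.
- fitting_short: a brass bush standing upright, 42 mm high: a hexagonal foot 28 mm across flats and 14 mm high, above it a round stub 22 mm across from 14 to 42 mm; about 0.13 kg. Origin: centre of the underside; z up.
- gauge: a dial pressure gauge lying on its back, white face up: a dark round case 56 mm across and 26 mm high, with a brass stem that sticks out sideways along its own -x to 53 mm from the centre (stem 11 to 14 mm thick, at mid height); about 0.22 kg. Origin: centre of the case's underside; z up out of the face.
- well_block: a fixed wooden block 100 (x) by 150 (y) by 22 mm high with two round wells 14 mm deep (well floor 8 mm above the table): the larger, 72 mm across, is centred at its own x 0, y -34 mm; the smaller, 52 mm across, at x 0, y +38 mm. Origin: centre of the underside.
- oblong_tray: the fittings tray: a fixed open grey painted metal tray, oblong, 110 (x) by 150 (y) mm outside, 22 mm high, walls and floor 4 mm thick (inside 102 by 142 mm, inner floor 4 mm above the table). Origin: centre of the underside.
- square_tray: the gauge tray: a fixed open grey painted metal tray, square, 138 by 138 mm outside, 22 mm high, walls and floor 4 mm thick (inside 130 by 130 mm, inner floor 4 mm above the table). Origin: centre of the underside.
There are look-alikes about, which are no part of the job. Leave any white look-alike of the fitting_long alone.

How it is judged:
By the outcome, as a careful person would: the job done as asked, in the order asked, and still so for the second after the job is handed in, with the robot touching nothing.
It also fails if it takes over 120 s, if anything falls off the work surface, if the arm or the gripper's body presses on something with over 40 N, if the wrist force passes 120 N, or if a joint passes its speed limit or range.

### The arm

A 7-joint arm with a two-finger parallel gripper is mounted at the origin on the work surface. World frame = base frame: x ahead of the robot, y to its left, z up, the work surface at z = 0. Lengths are in m, angles in degrees, forces in N, time in s.
With the tool pointing down it reaches from about 0.4 to 0.9 m from the base axis. Payload 5.5 kg.
Tool frame: the origin (TCP) lies midway between the tips of the shut fingers; the grasp point (between the pads) lies 19 mm behind it; z points along the fingers, y is the line along which they close (so a half turn about z gives the same grasp; the last joint's range is limited). The gripper opens to 85 mm and grips with 20 to 120 N. Pads are 22 mm wide; open, the fingers measure 114 mm over their backs; the gripper's body (76 mm by 85 mm) begins 54 mm behind the grasp point. The pads swing forward as they close: fully open they stand 13 mm farther back than shut.
Start: joints at [86.471, 28.699, -24.465, 88.831, 12.651, 65.22, -12.049], TCP at [0.207, -0.616, 0.231] pointing down, gripper open.
Joint ranges: [-164.97, 164.97], [-17.58, 116.51], [-87.97, 89.64], [11.32, 138.91], [-80.73, 260.73], [10.89, 115.49], [-147.41, 147.41]. Speed limits (degrees/s): [147.25, 147.25, 180, 180, 180, 180, 180].

### API

Orientations are given as [roll, pitch, yaw] about the fixed x, y, z axes, in that order (R = Rz(yaw) Ry(pitch) Rx(roll)).
In Python, from rig import manip gives the robot as it stands.
- The arm moves only by the tool move_arm, never from a script. Its arguments are lists of equal length, an entry for each row: "claw": the opening, from -1 (shut) to 1 (fully open); "xyz": the shift along the tool's x, y, z in units of 50 mm (1.0 is 50 mm), a list of three; "turn": the turn, a rotation vector about the tool's x, y, z in units of 5 degrees (1.0 is 5 degrees), a list of three. A call has 1 to 12 rows; each row is the pose to reach, as a shift and turn from the pose commanded when the call began, along the tool's axes at that moment; what a row does not reach only later rows make up. A row lasts 1/10 s, in which the tool goes at most 50 mm and 8.59 degrees, less where a joint would pass 70% of its speed; a pose out of reach is approached as far as the arm can. A call with a gripper value outside its range is refused whole. The fingers move at their own pace and stop on an object; the grip force is fixed at half the most. Time passes only in rows, so rows that repeat a pose let the fingers close. It gives the time, the measured TCP pose, the force, the opening and the grip force at its end, in the units of the state.
- manip.sense(): the state, without advancing time (a new reading comes with each control period).
- manip.snapshot(name): name is "scene" or "top"; returns the picture (420x560x3 uint8, red, green, blue); there is no depth.
- manip.calibration(name): a dict with "mtx" (3x3 intrinsics, pixels), "dist_coeffs" ([k1, k2, p1, p2, k3] as OpenCV has them; the pictures are not rectified), "world_to_cam" (4x4, takes a point from world to camera coordinates). Camera axes: x right, y down, z forward; pixel columns grow to the right and rows downward; lengths in m; the calibration is good to about 2 mm. A picture is of the moment at which its call begins. calibration takes no time and is no camera call.
- manip.finish_job(): hands the job in; it is judged then, once.
The state is a dict: "time_s": time; "joints": joint angles; "joint_vel": joint speeds; "joint_torque": joint torques, N m; "eef_pos": TCP position; "tool_rot": TCP orientation; "contact_force": force on the tool from outside, world axes, zero at the start; "wrist_torque": the same for the moment, N m; "gripper_width": finger opening in m; "finger_force": force on a finger pad.
Only numpy, scipy, OpenCV 4.12 (cv2) and the standard library are available. Lean on these libraries where they do the work, as an engineer would, in place of code of your own. Each camera call takes 0.05 s, during which the arm holds its last target. There are 200 camera calls.

## Working session

There is one attempt and no reset: what is moved stays moved. The work goes in short steps, Python scripts to look and compute and a tool call to move; the robot and the scene stay as the last step left them, time stands still between calls to the robot, and variables do not carry over. Pictures are saved under pics/ and viewed, at most 14 in all, crops included, and the job is handed in when it is done.

Besides the shell and the picture viewer there is one more tool, called after ">>>" in YAML: its name, and indented under it one key for each argument. move_arm: Moves the arm, as the interface text tells. Its arguments: {"type":"object","properties":{"claw":{"type":"array"},"xyz":{"type":"array"},"turn":{"type":"array"}},"required":["claw","xyz","turn"]}

```bash
mkdir -p pics; ls
python3 - <<'E'
from rig import manip
import cv2,json
for n in("scene","top"):
    im=manip.snapshot(n); cv2.imwrite(f"pics/{n}0.png",im[:,:,::-1]); c=manip.calibration(n); print(n,c)
print(manip.sense())
E
```

```text
pics
scene {'mtx': array([[436.81841677,   0.        , 275.19764828],
       [  0.        , 436.81841677, 208.73101237],
       [  0.        ,   0.        ,   1.        ]]), 'dist_coeffs': array([-0.01343577,  0.        ,  0.        ,  0.        ,  0.        ]), 'world_to_cam': array([[ 0.28951292,  0.95716882,  0.00318036, -0.15106011],
       [ 0.57858919, -0.17235587, -0.7972001 , -0.31854099],
       [-0.76250693,  0.23263985, -0.60370679,  1.44499899],
       [ 0.        ,  0.        ,  0.        ,  1.        ]])}
top {'mtx': array([[540.54602004,   0.        , 276.9238679 ],
       [  0.        , 540.54602004, 204.1218464 ],
       [  0.        ,   0.        ,   1.        ]]), 'dist_coeffs': array([-0.09976597,  0.        ,  0.        ,  0.        ,  0.        ]), 'world_to_cam': array([[-0.02309563, -0.99969151,  0.00913682,  0.00661343],
       [-0.98657667,  0.02131291, -0.16190191,  0.5720193 ],
       [ 0.16165723, -0.0127534 , -0.98676456,  1.20136228],
       [ 0.        ,  0.        ,  0.        ,  1.        ]])}
{'time_s': 0.1, 'joints': array([ 86.47184613,  28.74854337, -24.45286133,  88.88530712,
        12.64658189,  65.21976615, -12.04998146]), 'joint_vel': array([ 0.06794774, -0.17514788, -0.13696106, -0.01476051, -0.10380682,
        0.00102011,  0.05989292]), 'joint_torque': array([-1.16037618e-02, -5.70803010e+01, -5.83966166e+00, -2.81744671e+01,
        1.03434676e-02,  5.49019547e-03, -2.02846337e-05]), 'eef_pos': array([ 0.2071848 , -0.61543355,  0.23036096]), 'tool_rot': array([-1.79898681e+02, -6.75856540e-03,  1.86073886e+01]), 'contact_force': array([-0.64940048, -0.26999877, -0.52483115]), 'wrist_torque': array([ 0.06398994, -0.03636802,  0.0309214 ]), 'finger_force': 0.0, 'gripper_width': 0.08511269505885988}
```

View pics/scene0.png

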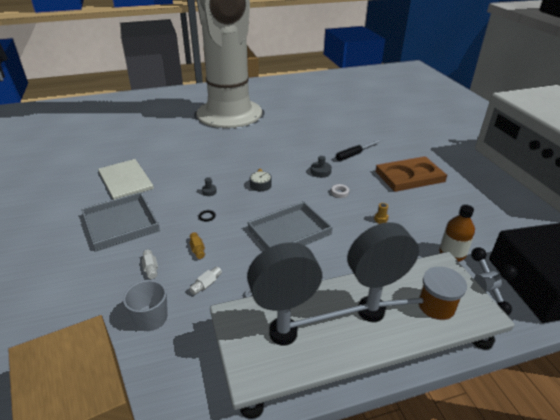

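View pics/top0.png

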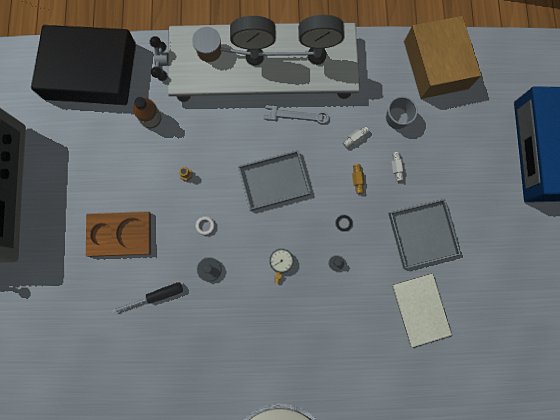

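The top view shows +x up and +y left. The well block is at about (118,234), the oblong tray at (276,181) and the square tray at (425,235). The large weight is at (209,269), the small weight at (337,263), the gauge at (281,261), the long brass fitting at (359,178) and the short one at (185,174).

Run:
```python
import cv2
im=cv2.imread("pics/top0.png")
for i,(u,v) in enumerate([(78,145),(268,140)]):
    cv2.imwrite(f"pics/c{i}.png",cv2.resize(im[v:v+150,u:u+200],None,fx=4,fy=4,interpolation=cv2.INTER_CUBIC))
```

```text
(no output)
```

View pics/c0.png

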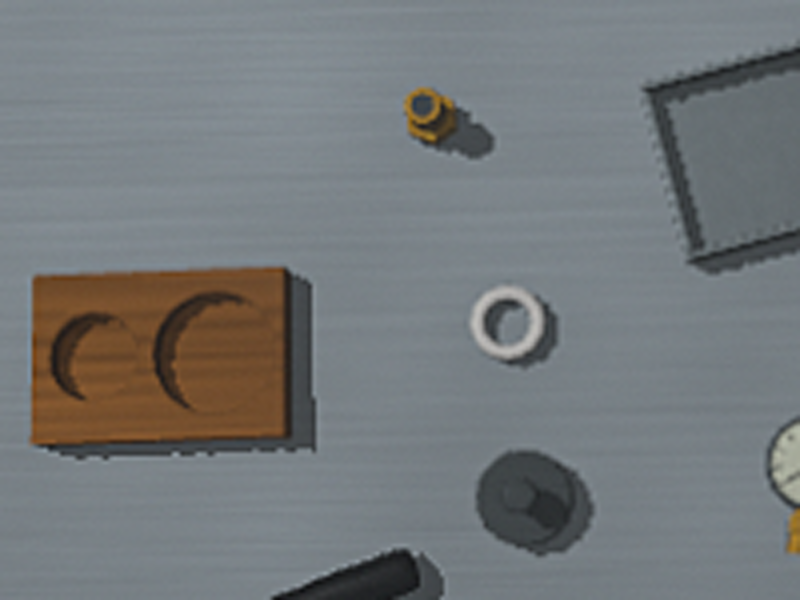

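View pics/c1.png

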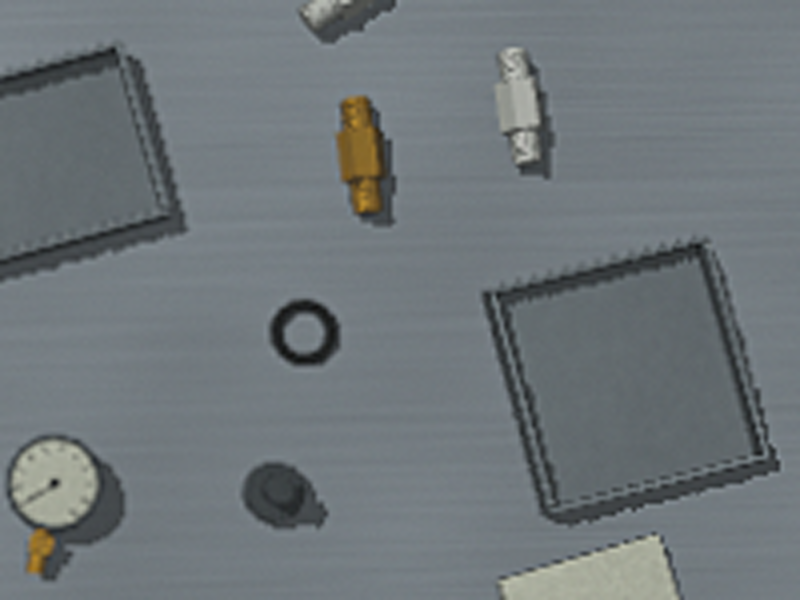

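The crops show these pixels (full = crop/4 + offset):
- **c0:** well block corners, large well centre (213,352), small well (94,357), short fitting top (424,106), large knob (517,494).
- **c1:** gauge face (54,482) with stem tip (36,570), small knob (283,486), long fitting ends (354,97) and (369,213), square tray corners around (629,378).

```bash
cat > h.py <<'E'
import numpy as np, cv2
from rig import manip
from scipy.spatial.transform import Rotation as R
def pw(n,uv,z):
    c=manip.calibration(n);T=c["world_to_cam"]
    p=cv2.undistortPoints(np.float64([[uv]]),c["mtx"],c["dist_coeffs"])[0,0]
    d=T[:3,:3].T@np.r_[p,1]; o=-T[:3,:3].T@T[:3,3]
    return o+d*(z-o[2])/d[2]
def proj(n,P):
    c=manip.calibration(n);T=c["world_to_cam"]
    return cv2.projectPoints(np.float64(P).reshape(-1,1,3),cv2.Rodrigues(T[:3,:3])[0],T[:3,3],c["mtx"],c["dist_coeffs"])[0][:,0]
def rel(goal,yaw,s=None):
    """xyz units and turn to reach tcp goal, tool down with yaw"""
    s=s or manip.sense(); R0=R.from_euler("xyz",s["tool_rot"],degrees=True); G=R.from_euler("xyz",[180,0,yaw],degrees=True)
    print("xyz",np.round(R0.inv().apply(np.array(goal)-s["eef_pos"])/.05,2),"turn",np.round((R0.inv()*G).as_rotvec(degrees=True)/5,2))
E
python3 - <<'E'
from h import *
o={0:(78,145),1:(268,140)}
def q(name,k,x,y,z):
    p=pw("top",(o[k][0]+(x+.5)/4-.5,o[k][1]+(y+.5)/4-.5),z); print(name,np.round(p[:2],4)); return p
b=[q("blk",0,*c,.022) for c in[(34,277),(286,267),(288,437),(32,443)]]
print(np.mean(b,0), np.linalg.norm(b[0]-b[1]),np.linalg.norm(b[1]-b[2]))
q("wellL",0,213,352,.022);q("wellS",0,94,357,.022);q("short",0,424,106,.042);q("short foot",0,431,121,.010)
q("wL knob",0,517,494,.046);q("wL disc",0,526,497,.018)
q("wS knob",1,283,486,.04);q("wS disc",1,275,494,.014)
q("gauge",1,54,482,.026);q("stem",1,36,572,.013)
q("long a",1,354,97,.015);q("long b",1,369,213,.012);q("hex",1,361,154,.018)
t=[q("sq",1,*c,.022) for c in[(487,293),(705,242),(775,460),(550,515)]]
print(np.mean(t,0),[np.linalg.norm(t[i]-t[i-1]).round(4) for i in range(4)])
t=[q("ob",*c,.022) for c in[(0,648,88),(1,120,50),(1,175,218),(0,695,262)]]
print(np.mean(t,0),[np.linalg.norm(t[i]-t[i-1]).round(4) for i in range(4)])
E
```

```text
blk [0.5624 0.4462]
blk [0.5652 0.2952]
blk [0.465  0.2927]
blk [0.4641 0.4444]
[0.51418675 0.36963175 0.022     ] 0.15107310726080136 0.10022908831294719
wellL [0.5157 0.3377]
wellS [0.5141 0.4086]
short [0.6559 0.2107]
short foot [0.654  0.2116]
wL knob [0.4284 0.1562]
wL disc [0.4278 0.1543]
wS knob [ 0.4379 -0.1439]
wS disc [ 0.4347 -0.1422]
gauge [ 0.4441 -0.0131]
stem [ 0.3929 -0.0016]
long a [ 0.6712 -0.1995]
long b [ 0.6006 -0.2055]
hex [ 0.6355 -0.2015]
sq [ 0.5494 -0.2717]
sq [ 0.5771 -0.4053]
sq [ 0.4461 -0.4382]
sq [ 0.4179 -0.3018]
[ 0.49760704 -0.35425006  0.022     ] [np.float64(0.1349), np.float64(0.1364), np.float64(0.1351), np.float64(0.1394)]
ob [0.6685 0.0803]
ob [ 0.7012 -0.059 ]
ob [ 0.5982 -0.0885]
ob [0.5631 0.0539]
[ 0.63274356 -0.00333655  0.022     ] [np.float64(0.1087), np.float64(0.1431), np.float64(0.1071), np.float64(0.1466)]
```

Run:
```python
from h import *
rel([.38,-.4,.2],9); rel([.45,-.15,.2],0); rel([.4284,.1555,.15],0)
```

```text
xyz [ 4.65 -2.98  0.61] turn [-0.02  0.    1.92]
xyz [ 7.57 -7.27  0.62] turn [-0.02  0.    3.72]
xyz [  9.11 -13.2    1.63] turn [-0.02  0.    3.72]
```

>>> move_arm:
  claw: [0.2,0,0,0,0,0,0,0,0,0,0,0]
  xyz:
    - [4.65,-2.98,0.6]
    - [4.65,-2.98,0.6]
    - [4.65,-2.98,0.6]
    - [4.65,-2.98,0.6]
    - [4.65,-2.98,0.6]
    - [4.65,-2.98,0.6]
    - [7.57,-7.27,0.6]
    - [7.57,-7.27,0.6]
    - [7.57,-7.27,0.6]
    - [7.57,-7.27,0.6]
    - [7.57,-7.27,0.6]
    - [7.57,-7.27,0.6]
  turn:
    - [0,0,1.9]
    - [0,0,1.9]
    - [0,0,1.9]
    - [0,0,1.9]
    - [0,0,1.9]
    - [0,0,1.9]
    - [0,0,3.7]
    - [0,0,3.7]
    - [0,0,3.7]
    - [0,0,3.7]
    - [0,0,3.7]
    - [0,0,3.7]

```text
time_s: 1.3
eef_pos: [0.4515, -0.144, 0.2016]
tool_rot: [-179.9, -0.1, 0.6]
contact_force: [0.5, 0.0, -0.2]
gripper_width: 0.0428
finger_force: 0.0
```

Run:
```python
from h import *
s=manip.sense();print(s["joints"].round(0),s["eef_pos"],s["tool_rot"],s["gripper_width"])
rel([.4284,.1555,.15],0)
```

```text
[ 46.  14. -35. 115.  10.  54. -84.] [ 0.45147475 -0.14400057  0.20159774] [-1.79884683e+02 -5.76956250e-02  6.27712368e-01] 0.04284081574505726
xyz [-0.4  -5.99  1.04] turn [-0.02 -0.01  0.13]
```

>>> move_arm:
  claw: [0,0,0,0,0,0,0,0,0,0,0,0]
  xyz:
    - [-0.4,-6,1]
    - [-0.4,-6,1]
    - [-0.4,-6,1]
    - [-0.4,-6,1]
    - [-0.4,-6,1]
    - [-0.4,-6,1]
    - [-0.4,-6,1]
    - [-0.4,-6,1]
    - [-0.4,-6,1]
    - [-0.4,-6,1]
    - [-0.4,-6,1]
    - [-0.4,-6,1]
  turn:
    - [0,0,-18]
    - [0,0,-18]
    - [0,0,-18]
    - [0,0,-18]
    - [0,0,-18]
    - [0,0,-18]
    - [0,0,-18]
    - [0,0,-18]
    - [0,0,-18]
    - [0,0,-18]
    - [0,0,-18]
    - [0,0,-18]

```text
time_s: 2.5
eef_pos: [0.4296, 0.1487, 0.151]
tool_rot: [-179.9, -0.0, 90.1]
contact_force: [-0.0, 0.3, 0.1]
gripper_width: 0.0426
finger_force: 0.0
```

Run:
```python
from h import *
s=manip.sense();print(s["joints"].round(0),s["eef_pos"],s["tool_rot"],s["gripper_width"])
rel([.428,.1555,.022],90)
a=manip.snapshot("top");b=manip.snapshot("scene")
z=lambda im,u,v:cv2.resize(im[v:v+120,u:u+120],None,fx=3.3,fy=3.3,interpolation=2)
cv2.imwrite("pics/a1.png",np.hstack([z(a,150,210),z(b,260,90)])[:,:,::-1])
```

```text
[ 28.  24. -59. 119.  26.  51. -46.] [0.42955573 0.1486538  0.15095606] [-1.79949856e+02 -8.33643139e-03  9.00957286e+01] 0.04264483998195576
xyz [ 0.14 -0.03  2.58] turn [-0.01 -0.    0.02]
```

View pics/a1.png

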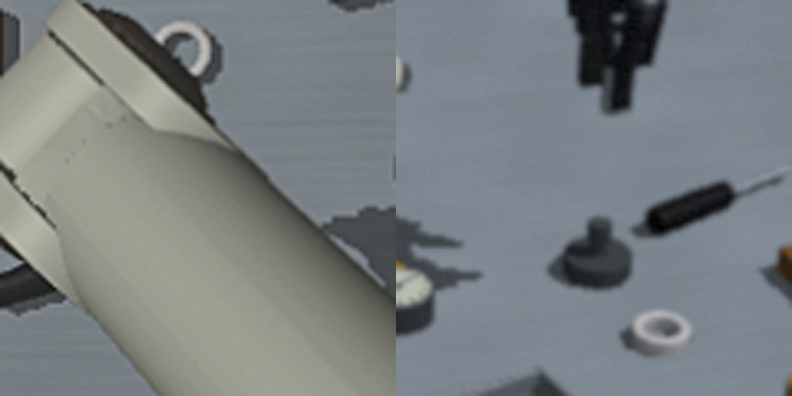

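The top view is blocked by the arm. In the scene view the knob top is at about (321.5,157) in full pixels, and the open fingers are above it.

>>> move_arm:
  claw: [0,0]
  xyz:
    - [0.14,0,1.4]
    - [0.14,0,1.4]
  turn:
    - [0,0,0]
    - [0,0,0]

```text
time_s: 2.8
eef_pos: [0.4288, 0.155, 0.0791]
tool_rot: [-179.9, 0.1, 89.9]
contact_force: [-0.6, -0.1, -0.3]
gripper_width: 0.0427
finger_force: 0.0
```

Run:
```python
from h import *
print(pw("scene",(321.5,157),.046))
s=manip.sense();print(s["eef_pos"],s["joint_vel"].round(1))
rel([.428,.1555,.022],90)
```

```text
[0.42891079 0.15263906 0.046     ]
[0.42878635 0.15504343 0.07907617] [-21.9  18.6  20.8   4.8  23.3 -18.1 -20.7]
xyz [ 0.01 -0.01  1.14] turn [-0.02  0.01 -0.02]
```

>>> move_arm:
  claw: [0,0,0,0,-1,-1,-1,-1,-1,-1]
  xyz:
    - [0,0,0.6]
    - [0,0,1.15]
    - [0,0,1.15]
    - [0,0,1.15]
    - [0,0,1.15]
    - [0,0,1.15]
    - [0,0,1.15]
    - [0,0,1.15]
    - [0,0,1.15]
    - [0,0,1.15]
  turn:
    - [0,0,0]
    - [0,0,0]
    - [0,0,0]
    - [0,0,0]
    - [0,0,0]
    - [0,0,0]
    - [0,0,0]
    - [0,0,0]
    - [0,0,0]
    - [0,0,0]

```text
time_s: 3.8
eef_pos: [0.4299, 0.1565, 0.0253]
tool_rot: [179.9, 0.0, 90.1]
contact_force: [-3.6, -0.4, 6.4]
gripper_width: 0.0174
finger_force: 58.3
```

Run:
```python
from h import *
s=manip.sense();x,y,z=s["eef_pos"];print(s["eef_pos"])
rel([.47,.25,.14],60); rel([.5148,.3356,.14],60)
```

```text
[0.42992406 0.15652267 0.02528873]
xyz [ 1.87  0.81 -2.29] turn [ 0.02 -0.    6.02]
xyz [ 3.58  1.71 -2.29] turn [ 0.02 -0.    6.02]
```

>>> move_arm:
  claw: [-1,-1,-1,-1,-1,-1,-1,-1]
  xyz:
    - [0,0,-0.3]
    - [0,0,-0.8]
    - [0,0,-1.4]
    - [0,0,-2]
    - [0,0,-2.3]
    - [0,0,-2.3]
    - [0,0,-2.3]
    - [0,0,-2.3]
  turn:
    - [0,0,0]
    - [0,0,0]
    - [0,0,0]
    - [0,0,0]
    - [0,0,0]
    - [0,0,0]
    - [0,0,0]
    - [0,0,0]

```text
time_s: 4.6
eef_pos: [0.4288, 0.1555, 0.138]
tool_rot: [-179.9, 0.0, 90.1]
contact_force: [-0.3, 0.6, -2.7]
gripper_width: 0.0176
finger_force: 59.4
```

Run:
```python
from h import *
rel([.5148,.3356,.14],90);rel([.5148,.3356,.14],60);print(manip.sense()["joints"].round())
b=manip.snapshot("scene")
cv2.imwrite("pics/a2.png",cv2.resize(b[40:240,200:460],None,fx=3,fy=3,interpolation=2)[:,:,::-1])
```

```text
xyz [ 3.6   1.73 -0.05] turn [-0.02  0.01  0.02]
xyz [ 3.6   1.73 -0.05] turn [-0.01  0.01  6.02]
[ 26.  25. -58. 120.  28.  50. -49.]
```

View pics/a2.png

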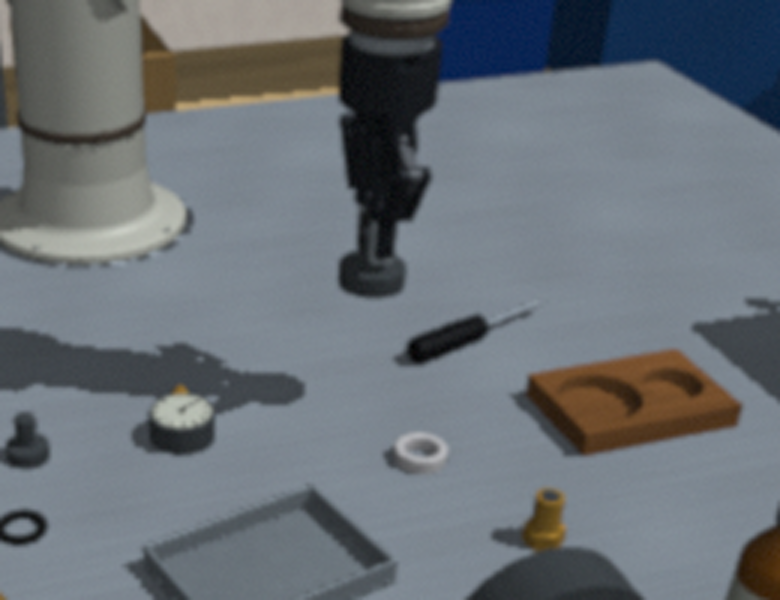

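The large weight hangs upright from the gripper and the well block is clear.

>>> move_arm:
  claw: [-1,-1,-1,-1,-1,-1,-1,-1,-1,-1]
  xyz:
    - [0.5,0.25,0]
    - [1.3,0.6,0]
    - [2.2,1.05,0]
    - [3,1.45,0]
    - [3.6,1.73,0]
    - [3.6,1.73,0]
    - [3.6,1.73,0.7]
    - [3.6,1.73,1.3]
    - [3.6,1.73,1.3]
    - [3.6,1.73,1.3]
  turn:
    - [0,0,0]
    - [0,0,0]
    - [0,0,0]
    - [0,0,0]
    - [0,0,0]
    - [0,0,0]
    - [0,0,0]
    - [0,0,0]
    - [0,0,0]
    - [0,0,0]

```text
time_s: 5.65
eef_pos: [0.5147, 0.3358, 0.0729]
tool_rot: [-179.8, 0.1, 90.1]
contact_force: [-0.9, 1.9, -2.9]
gripper_width: 0.0171
finger_force: 59.2
```

Run:
```python
from h import *
rel([.5148,.3366,.0335],90);print(manip.sense()["joints"].round())
b=manip.snapshot("scene")
cv2.imwrite("pics/a3.png",cv2.resize(b[120:220,340:480],None,fx=5,fy=5,interpolation=2)[:,:,::-1])
```

```text
xyz [0.02 0.   0.79] turn [-0.03  0.01  0.03]
[ -2.  44. -48. 100.  39.  54. -65.]
```

View pics/a3.png

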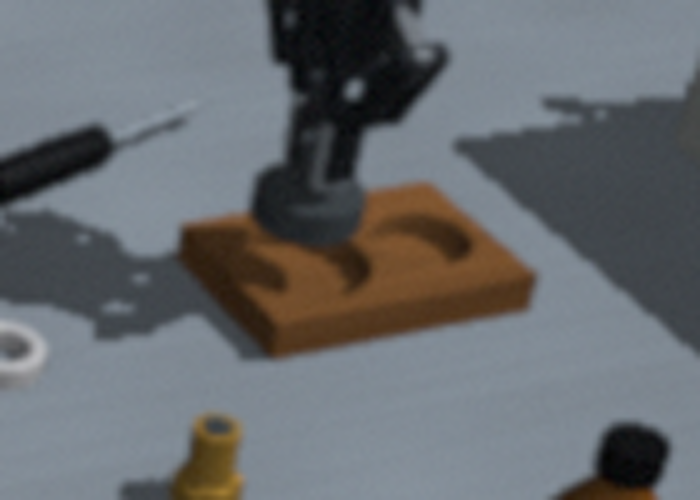

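The disc hovers over the large well, with its underside centre at about (402,164) in full pixels. I'll lower it slowly.

>>> move_arm:
  claw: [-1,-1,-1,-1,-1,-1,-1]
  xyz:
    - [0.02,0,0.25]
    - [0.02,0,0.45]
    - [0.02,0,0.6]
    - [0.02,0,0.7]
    - [0.02,0,0.77]
    - [0.02,0,0.77]
    - [0.02,0,0.77]
  turn:
    - [0,0,0]
    - [0,0,0]
    - [0,0,0]
    - [0,0,0]
    - [0,0,0]
    - [0,0,0]
    - [0,0,0]

```text
time_s: 6.4
eef_pos: [0.5158, 0.3376, 0.0354]
tool_rot: [180.0, -0.0, 90.1]
contact_force: [0.2, 0.0, -3.5]
gripper_width: 0.0176
finger_force: 59.4
```

Run:
```python
from h import *
print(proj("scene",[.5147,.334,.048]),manip.sense()["eef_pos"],manip.sense()["contact_force"],manip.sense()["wrist_torque"])
```

```text
[[401.0936911  162.55042849]] [0.51576715 0.33760393 0.03544912] [ 0.19607606  0.01614428 -3.49480623] [ 0.03810631 -0.01673102 -0.05868873]
```

>>> move_arm:
  claw: [-1,-1,-1,-1,-1]
  xyz:
    - [0,0,0.02]
    - [0,0,0.03]
    - [0,0,0.04]
    - [0,0,0.04]
    - [0,0,0.04]
  turn:
    - [0,0,0]
    - [0,0,0]
    - [0,0,0]
    - [0,0,0]
    - [0,0,0]

```text
time_s: 6.9
eef_pos: [0.5159, 0.3374, 0.0335]
tool_rot: [180.0, -0.0, 90.1]
contact_force: [0.1, -0.1, -3.0]
gripper_width: 0.0175
finger_force: 59.7
```

>>> move_arm:
  claw: [-1,-1,-1,-1]
  xyz:
    - [0,0,0.02]
    - [0,0,0.03]
    - [0,0,0.03]
    - [0,0,0.03]
  turn:
    - [0,0,0]
    - [0,0,0]
    - [0,0,0]
    - [0,0,0]

```text
time_s: 7.3
eef_pos: [0.5159, 0.3374, 0.0333]
tool_rot: [179.9, 0.0, 90.1]
contact_force: [-2.5, -3.2, 8.5]
gripper_width: 0.0174
finger_force: 60.7
```

>>> move_arm:
  claw: [-0.5,-0.3,-0.2,-0.1,0,0,0,0,0]
  xyz:
    - [0,0,0]
    - [0,0,0]
    - [0,0,0]
    - [0,0,0]
    - [0,0,-0.5]
    - [0,0,-1.5]
    - [0,0,-2.5]
    - [0,0,-3]
    - [0,0,-3]
  turn:
    - [0,0,0]
    - [0,0,0]
    - [0,0,0]
    - [0,0,0]
    - [0,0,0]
    - [0,0,0]
    - [0,0,0]
    - [0,0,0]
    - [0,0,0]

```text
time_s: 8.2
eef_pos: [0.5177, 0.3397, 0.1866]
tool_rot: [179.6, -0.2, 90.1]
contact_force: [0.1, 0.3, 0.6]
gripper_width: 0.0427
finger_force: 0.0
```

Run:
```python
from h import *
rel([.46,.1,.18],45);rel([.4375,-.1433,.10],45)
b=manip.snapshot("scene")
z=lambda im,u,v:cv2.resize(im[v:v+80,u:u+100],None,fx=4,fy=4,interpolation=2)
cv2.imwrite("pics/a4.png",np.hstack([z(b,360,130),z(b,180,150)])[:,:,::-1])
```

```text
xyz [-4.79 -1.16  0.1 ] turn [ 0.05 -0.08  9.02]
xyz [-9.66 -1.64  1.68] turn [ 0.05 -0.08  9.02]
```

View pics/a4.png

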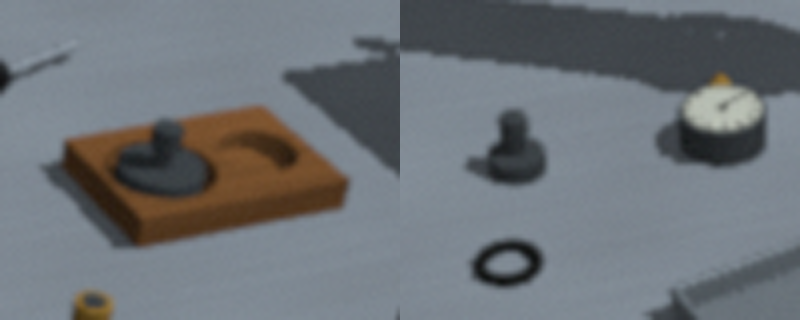

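The large weight sits in its well. The small knob top is at (208.5,179.2) in the scene view.

>>> move_arm:
  claw: [0,0,0,0,0,0,0,0,0,0,0,0]
  xyz:
    - [-4.8,-1.16,0.1]
    - [-4.8,-1.16,0.1]
    - [-4.8,-1.16,0.1]
    - [-4.8,-1.16,0.1]
    - [-9.66,-1.64,1.2]
    - [-9.66,-1.64,1.2]
    - [-9.66,-1.64,1.2]
    - [-9.66,-1.64,1.2]
    - [-9.66,-1.64,1.2]
    - [-9.66,-1.64,1.7]
    - [-9.66,-1.64,1.7]
    - [-9.66,-1.64,1.7]
  turn:
    - [0,0,9]
    - [0,0,9]
    - [0,0,9]
    - [0,0,9]
    - [0,0,9]
    - [0,0,9]
    - [0,0,9]
    - [0,0,9]
    - [0,0,9]
    - [0,0,9]
    - [0,0,9]
    - [0,0,9]

```text
time_s: 9.45
eef_pos: [0.4323, -0.1465, 0.0947]
tool_rot: [-179.7, 0.1, 44.9]
contact_force: [-0.2, 1.0, -0.3]
gripper_width: 0.0428
finger_force: 0.0
```

Run:
```python
from h import *
print(pw("scene",(208.5,179.2),.04),pw("scene",(260.75,176.75),.026))
rel([.437,-.1435,.0185],45)
```

```text
[ 0.44001156 -0.14328372  0.04      ] [ 0.44455438 -0.01429445  0.026     ]
xyz [0.11 0.03 1.52] turn [-0.05  0.02 -0.02]
```

>>> move_arm:
  claw: [0,0,0]
  xyz:
    - [0.1,0.05,0.5]
    - [0.1,0.05,0.7]
    - [0.1,0.05,0.7]
  turn:
    - [0,0,0]
    - [0,0,0]
    - [0,0,0]

```text
time_s: 9.75
eef_pos: [0.4389, -0.1418, 0.0608]
tool_rot: [-179.8, 0.0, 45.3]
contact_force: [-1.1, 0.6, -0.2]
gripper_width: 0.0426
finger_force: 0.0
```

Run:
```python
from h import *
rel([.4385,-.1435,.0185],45)
```

```text
xyz [-0.03  0.02  0.85] turn [-0.04  0.01  0.06]
```

>>> move_arm:
  claw: [0,0,0,0,0,-1,-1,-1,-1,-1,-1]
  xyz:
    - [0,0,0.4]
    - [0,0,0.7]
    - [0,0,0.8]
    - [0,0,0.8]
    - [0,0,0.8]
    - [0,0,0.8]
    - [0,0,0.8]
    - [0,0,0.8]
    - [0,0,0.8]
    - [0,0,0.8]
    - [0,0,0.8]
  turn:
    - [0,0,0]
    - [0,0,0]
    - [0,0,0]
    - [0,0,0]
    - [0,0,0]
    - [0,0,0]
    - [0,0,0]
    - [0,0,0]
    - [0,0,0]
    - [0,0,0]
    - [0,0,0]

```text
time_s: 10.85
eef_pos: [0.4402, -0.144, 0.0224]
tool_rot: [180.0, -0.0, 45.1]
contact_force: [-2.1, 1.7, 6.0]
gripper_width: 0.0153
finger_force: 58.5
```

Run:
```python
from h import *
rel([.46,.1,.15],67);rel([.5135,.4076,.11],90)
```

```text
xyz [ 3.74 -3.16 -2.55] turn [ 0.01  0.   -4.38]
xyz [ 8.85 -6.74 -1.76] turn [ 0.01  0.   -8.98]
```

>>> move_arm:
  claw: [-1,-1,-1,-1,-1,-1,-1,-1,-1,-1,-1,-1]
  xyz:
    - [0,0,-0.4]
    - [0,0,-1]
    - [0,0,-1.8]
    - [0.6,-0.5,-2.5]
    - [1.3,-1.1,-2.5]
    - [2.1,-1.8,-2.5]
    - [2.9,-2.45,-2.5]
    - [3.7,-3.15,-2.5]
    - [4.5,-3.7,-2.4]
    - [5.3,-4.2,-2.3]
    - [6.1,-4.8,-2.2]
    - [6.7,-5.2,-2]
  turn:
    - [0,0,0]
    - [0,0,0]
    - [0,0,0]
    - [0,0,-1]
    - [0,0,-2]
    - [0,0,-3]
    - [0,0,-4]
    - [0,0,-5]
    - [0,0,-6]
    - [0,0,-7]
    - [0,0,-8]
    - [0,0,-9]

```text
time_s: 12.05
eef_pos: [0.4925, 0.2802, 0.1221]
tool_rot: [179.9, -0.1, 90.4]
contact_force: [0.7, 0.6, -1.1]
gripper_width: 0.0155
finger_force: 59.1
```

Run:
```python
from h import *
rel([.5135,.4076,.08],90);print(manip.sense()["joints"].round())
```

```text
xyz [2.54 0.44 0.85] turn [ 0.02 -0.02  0.08]
[  6.  36. -52. 106.  34.  55. -60.]
```

>>> move_arm:
  claw: [-1,-1,-1,-1,-1,-1,-1,-1]
  xyz:
    - [0.7,0.12,0]
    - [1.4,0.24,0]
    - [2.1,0.36,0]
    - [2.54,0.44,0]
    - [2.54,0.44,0]
    - [2.54,0.44,0.5]
    - [2.54,0.44,0.85]
    - [2.54,0.44,0.85]
  turn:
    - [0,0,0]
    - [0,0,0]
    - [0,0,0]
    - [0,0,0]
    - [0,0,0]
    - [0,0,0]
    - [0,0,0]
    - [0,0,0]

```text
time_s: 12.85
eef_pos: [0.5125, 0.4006, 0.0757]
tool_rot: [-179.7, 0.3, 90.1]
contact_force: [-0.8, -0.5, -0.5]
gripper_width: 0.0153
finger_force: 59.0
```

Run:
```python
from h import *
rel([.5135,.4076,.0315],90)
```

```text
xyz [0.15 0.02 0.88] turn [-0.05  0.06  0.01]
```

>>> move_arm:
  claw: [-1,-1,-1,-1]
  xyz:
    - [0.05,0,0.3]
    - [0.05,0,0.4]
    - [0.05,0,0.4]
    - [0.05,0,0.4]
  turn:
    - [0,0,0]
    - [0,0,0]
    - [0,0,0]
    - [0,0,0]

```text
time_s: 13.25
eef_pos: [0.514, 0.4066, 0.0596]
tool_rot: [180.0, -0.0, 90.1]
contact_force: [-0.7, 1.2, -1.1]
gripper_width: 0.0158
finger_force: 59.0
```

Run:
```python
from h import *
rel([.5135,.4076,.0315],90)
```

```text
xyz [ 0.02 -0.01  0.56] turn [ 0.   -0.    0.02]
```

>>> move_arm:
  claw: [-1,-1,-1,-1,-1,-1]
  xyz:
    - [0,0,0.2]
    - [0,0,0.35]
    - [0,0,0.48]
    - [0,0,0.54]
    - [0,0,0.56]
    - [0,0,0.56]
  turn:
    - [0,0,0]
    - [0,0,0]
    - [0,0,0]
    - [0,0,0]
    - [0,0,0]
    - [0,0,0]

```text
time_s: 13.85
eef_pos: [0.5138, 0.4065, 0.0312]
tool_rot: [-180.0, -0.0, 90.1]
contact_force: [0.0, -0.2, -1.6]
gripper_width: 0.0151
finger_force: 59.1
```

>>> move_arm:
  claw: [-1,-1,-1,-1]
  xyz:
    - [0,0,0.02]
    - [0,0,0.03]
    - [0,0,0.03]
    - [0,0,0.03]
  turn:
    - [0,0,0]
    - [0,0,0]
    - [0,0,0]
    - [0,0,0]

```text
time_s: 14.25
eef_pos: [0.5141, 0.4068, 0.0305]
tool_rot: [180.0, -0.0, 90.1]
contact_force: [-1.1, -1.4, 5.0]
gripper_width: 0.0156
finger_force: 59.5
```

>>> move_arm:
  claw: [-0.5,-0.3,-0.2,-0.1,0,0,0,0,0]
  xyz:
    - [0,0,0]
    - [0,0,0]
    - [0,0,0]
    - [0,0,0]
    - [0,0,-0.5]
    - [0,0,-1.5]
    - [0,0,-2.5]
    - [0,0,-3]
    - [0,0,-3]
  turn:
    - [0,0,0]
    - [0,0,0]
    - [0,0,0]
    - [0,0,0]
    - [0,0,0]
    - [0,0,0]
    - [0,0,0]
    - [0,0,0]
    - [0,0,0]

```text
time_s: 15.15
eef_pos: [0.5157, 0.4089, 0.185]
tool_rot: [179.6, -0.3, 90.1]
contact_force: [-0.1, -0.5, -0.2]
gripper_width: 0.043
finger_force: 0.0
```

Run:
```python
from h import *
rel([.57,.1,.17],50);rel([.6358,-.2018,.12],5)
```

```text
xyz [-6.18  1.07  0.28] turn [ 0.05 -0.08  8.02]
xyz [-12.23   2.37   1.25] turn [ 1.000e-02 -1.000e-01  1.702e+01]
```

>>> move_arm:
  claw: [0,0,0,0,0,0,0,0,0,0,0,0]
  xyz:
    - [-6.2,1.1,0.2]
    - [-6.2,1.1,0.2]
    - [-6.2,1.1,0.2]
    - [-6.2,1.1,0.2]
    - [-6.2,1.1,0.2]
    - [-12.2,2.4,0.2]
    - [-12.2,2.4,0.2]
    - [-12.2,2.4,0.2]
    - [-12.2,2.4,0.2]
    - [-12.2,2.4,0.2]
    - [-12.2,2.4,0.2]
    - [-12.2,2.4,0.2]
  turn:
    - [0,0,17]
    - [0,0,17]
    - [0,0,17]
    - [0,0,17]
    - [0,0,17]
    - [0,0,17]
    - [0,0,17]
    - [0,0,17]
    - [0,0,17]
    - [0,0,17]
    - [0,0,17]
    - [0,0,17]

```text
time_s: 16.35
eef_pos: [0.63, -0.184, 0.1689]
tool_rot: [180.0, 0.1, 5.1]
contact_force: [0.6, 0.4, 1.9]
gripper_width: 0.0428
finger_force: 0.0
```

>>> move_arm:
  claw: [0,0,0,0]
  xyz:
    - [0,0,0.6]
    - [0,0,1.2]
    - [0,0,1.2]
    - [0,0,1.2]
  turn:
    - [0,0,0]
    - [0,0,0]
    - [0,0,0]
    - [0,0,0]

```text
time_s: 16.75
eef_pos: [0.6298, -0.1813, 0.109]
tool_rot: [-179.9, 0.1, 5.2]
contact_force: [0.1, 0.3, 0.5]
gripper_width: 0.0425
finger_force: 0.0
```

Run:
```python
from h import *
rel([.6358,-.2018,.004],5)
b=manip.snapshot("scene")
z=lambda im,u,v:cv2.resize(im[v:v+80,u:u+100],None,fx=4,fy=4,interpolation=2)
cv2.imwrite("pics/a5.png",np.hstack([z(b,360,130),z(b,150,200)])[:,:,::-1])
```

```text
xyz [0.09 0.42 2.1 ] turn [-0.02  0.03  0.03]
```

View pics/a5.png

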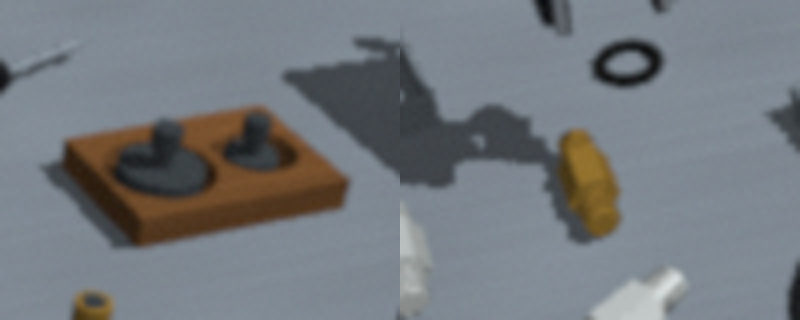

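Both weights are seated in their wells. The long fitting lies undisturbed, with its middle at about (197,245.5) in the scene view.

>>> move_arm:
  claw: [0,0,0,0,0]
  xyz:
    - [0.1,0.41,0.5]
    - [0.1,0.41,1]
    - [0.1,0.41,1.3]
    - [0.1,0.41,1.3]
    - [0.1,0.41,1.3]
  turn:
    - [0,0,0]
    - [0,0,0]
    - [0,0,0]
    - [0,0,0]
    - [0,0,0]

```text
time_s: 17.3
eef_pos: [0.6382, -0.2009, 0.0461]
tool_rot: [-180.0, -0.1, 5.2]
contact_force: [0.1, 0.1, -0.3]
gripper_width: 0.0426
finger_force: 0.0
```

Run:
```python
from h import *
print(pw("scene",(197,245.5),.014))
rel([.6358,-.2018,.004],5)
```

```text
[ 0.64008145 -0.20441695  0.014     ]
xyz [-0.05  0.01  0.84] turn [-0.   -0.02  0.04]
```

>>> move_arm:
  claw: [0,0,0,0,0,-1,-1,-1,-1,-1,-1]
  xyz:
    - [0,0.02,0.4]
    - [0,0.02,0.7]
    - [0,0.02,0.82]
    - [0,0.02,0.82]
    - [0,0.02,0.82]
    - [0,0.02,0.82]
    - [0,0.02,0.82]
    - [0,0.02,0.82]
    - [0,0.02,0.82]
    - [0,0.02,0.82]
    - [0,0.02,0.82]
  turn:
    - [0,0,0]
    - [0,0,0]
    - [0,0,0]
    - [0,0,0]
    - [0,0,0]
    - [0,0,0]
    - [0,0,0]
    - [0,0,0]
    - [0,0,0]
    - [0,0,0]
    - [0,0,0]

```text
time_s: 18.4
eef_pos: [0.6382, -0.2031, 0.0049]
tool_rot: [180.0, -0.1, 5.1]
contact_force: [0.0, 0.1, 5.2]
gripper_width: 0.0246
finger_force: 59.3
```

Run:
```python
from h import *
c,s=np.cos(np.radians(14)),np.sin(np.radians(14)); ob=np.array([.6327,-.0034])
t=ob+np.array([[c,-s],[s,c]])@[0.0,-.027]; print(t, ob+np.array([[c,-s],[s,c]])@[0.0,.03])
rel([*t,.08],14)
```

```text
[ 0.63923189 -0.02959798] [0.62544234 0.02570887]
xyz [ 0.33 -3.45 -1.5 ] turn [ 0.01 -0.02 -1.78]
```

>>> move_arm:
  claw: [-1,-1,-1,-1,-1,-1,-1,-1,-1,-1]
  xyz:
    - [0,0,-0.4]
    - [0,0,-0.9]
    - [0,0,-1.5]
    - [0.05,-0.7,-1.5]
    - [0.15,-1.5,-1.5]
    - [0.25,-2.3,-1.5]
    - [0.3,-3,-1.5]
    - [0.33,-3.45,-1.5]
    - [0.33,-3.45,-1.5]
    - [0.33,-3.45,-1.5]
  turn:
    - [0,0,0]
    - [0,0,0]
    - [0,0,0]
    - [0,0,-0.5]
    - [0,0,-0.9]
    - [0,0,-1.3]
    - [0,0,-1.8]
    - [0,0,-1.8]
    - [0,0,-1.8]
    - [0,0,-1.8]

```text
time_s: 19.4
eef_pos: [0.6385, -0.0294, 0.0796]
tool_rot: [180.0, 0.0, 14.2]
contact_force: [0.2, -0.8, -1.4]
gripper_width: 0.0249
finger_force: 59.5
```

Run:
```python
from h import *
rel([.6392,-.0296,.0095],14)
b=manip.snapshot("scene")
cv2.imwrite("pics/a6.png",cv2.resize(b[160:270,200:350],None,fx=5,fy=5,interpolation=2)[:,:,::-1])
```

```text
xyz [0.01 0.01 1.4 ] turn [0.01 0.   0.04]
```

View pics/a6.png

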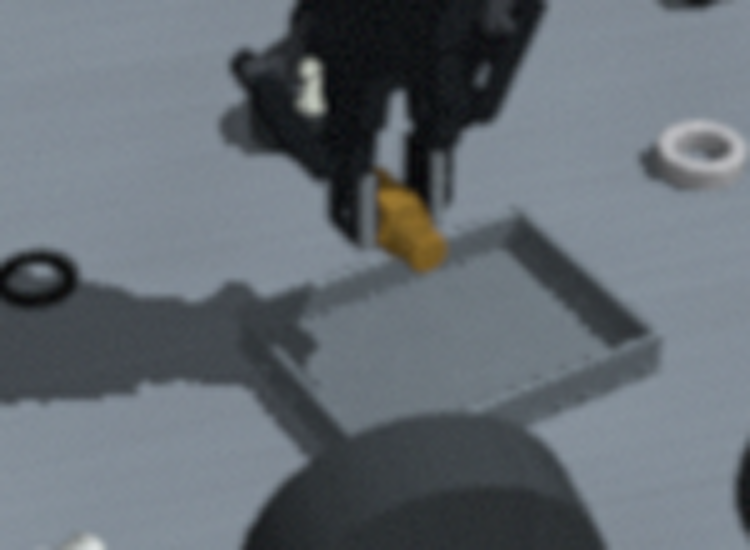

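The fitting is held over the tray's -y half.

>>> move_arm:
  claw: [-1,-1,-1,-1,-1,-1,-1]
  xyz:
    - [0,0,0.5]
    - [0,0,0.9]
    - [0,0,1.15]
    - [0,0,1.28]
    - [0,0,1.36]
    - [0,0,1.38]
    - [0,0,1.38]
  turn:
    - [0,0,0]
    - [0,0,0]
    - [0,0,0]
    - [0,0,0]
    - [0,0,0]
    - [0,0,0]
    - [0,0,0]

```text
time_s: 20.15
eef_pos: [0.6391, -0.0297, 0.0105]
tool_rot: [180.0, -0.1, 14.1]
contact_force: [1.0, -0.6, -1.2]
gripper_width: 0.0252
finger_force: 59.5
```

>>> move_arm:
  claw: [-1,-1,-1,-1]
  xyz:
    - [0,0,0.02]
    - [0,0,0.03]
    - [0,0,0.03]
    - [0,0,0.03]
  turn:
    - [0,0,0]
    - [0,0,0]
    - [0,0,0]
    - [0,0,0]

```text
time_s: 20.55
eef_pos: [0.639, -0.0296, 0.009]
tool_rot: [180.0, -0.1, 14.1]
contact_force: [0.1, -0.0, 0.7]
gripper_width: 0.0249
finger_force: 59.7
```

>>> move_arm:
  claw: [-0.4,-0.3,-0.15,0,0,0,0,0,0]
  xyz:
    - [0,0,0]
    - [0,0,0]
    - [0,0,0]
    - [0,0,0]
    - [0,0,-0.5]
    - [0,0,-1.3]
    - [0,0,-2]
    - [0,0,-2]
    - [0,0,-2]
  turn:
    - [0,0,0]
    - [0,0,0]
    - [0,0,0]
    - [0,0,0]
    - [0,0,0]
    - [0,0,0]
    - [0,0,0]
    - [0,0,0]
    - [0,0,0]

```text
time_s: 21.45
eef_pos: [0.6393, -0.0298, 0.1096]
tool_rot: [179.9, -0.1, 14.1]
contact_force: [-1.1, -1.0, -1.1]
gripper_width: 0.0428
finger_force: 0.0
```

Run:
```python
from h import *
rel([.655,.2112,.11],44)
```

```text
xyz [ 1.48 -4.6  -0.01] turn [ 0.02 -0.02 -5.98]
```

>>> move_arm:
  claw: [0,0,0,0,0,0,0,0,0,0]
  xyz:
    - [1.48,-4.6,0]
    - [1.48,-4.6,0]
    - [1.48,-4.6,0]
    - [1.48,-4.6,0]
    - [1.48,-4.6,0]
    - [1.48,-4.6,0]
    - [1.48,-4.6,0]
    - [1.48,-4.6,0.6]
    - [1.48,-4.6,0.6]
    - [1.48,-4.6,0.6]
  turn:
    - [0,0,-6]
    - [0,0,-6]
    - [0,0,-6]
    - [0,0,-6]
    - [0,0,-6]
    - [0,0,-6]
    - [0,0,-6]
    - [0,0,-6]
    - [0,0,-6]
    - [0,0,-6]

```text
time_s: 22.45
eef_pos: [0.6536, 0.2088, 0.0771]
tool_rot: [-180.0, 0.2, 44.0]
contact_force: [-0.7, 1.3, 0.7]
gripper_width: 0.043
finger_force: 0.0
```

Run:
```python
from h import *
rel([.655,.2112,.019],44)
b=manip.snapshot("scene")
z=lambda im,u,v:cv2.resize(im[v:v+80,u:u+100],None,fx=4,fy=4,interpolation=2)
cv2.imwrite("pics/a7.png",np.hstack([z(b,240,190),z(b,330,155)])[:,:,::-1])
```

```text
xyz [ 0.06 -0.01  1.16] turn [-0.01  0.04 -0.  ]
```

View pics/a7.png

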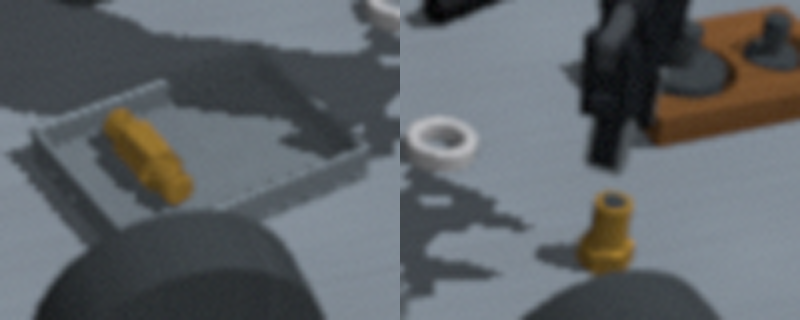

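The long fitting lies flat in the tray. The short fitting's top is at (383,205) in the scene view, below the open fingers.

Run:
```python
from h import *
print(pw("scene",(383.25,205),.042))
```

```text
[0.65650213 0.2094188  0.042     ]
```

>>> move_arm:
  claw: [0,0,0,0]
  xyz:
    - [0.03,0,0.2]
    - [0.03,0,0.3]
    - [0.03,0,0.3]
    - [0.03,0,0.3]
  turn:
    - [0,0,0]
    - [0,0,0]
    - [0,0,0]
    - [0,0,0]

```text
time_s: 22.9
eef_pos: [0.6552, 0.2125, 0.0634]
tool_rot: [-180.0, 0.0, 44.1]
contact_force: [0.1, 0.1, 0.3]
gripper_width: 0.0422
finger_force: 0.0
```

Run:
```python
from h import *
rel([.655,.2112,.019],44)
```

```text
xyz [-0.02  0.02  0.89] turn [-0.    0.    0.02]
```

>>> move_arm:
  claw: [0,0,0,0,0,-1,-1,-1,-1,-1,-1]
  xyz:
    - [-0.02,0.03,0.4]
    - [-0.02,0.03,0.75]
    - [-0.02,0.03,0.89]
    - [-0.02,0.03,0.89]
    - [-0.02,0.03,0.89]
    - [-0.02,0.03,0.89]
    - [-0.02,0.03,0.89]
    - [-0.02,0.03,0.89]
    - [-0.02,0.03,0.89]
    - [-0.02,0.03,0.89]
    - [-0.02,0.03,0.89]
  turn:
    - [0,0,0]
    - [0,0,0]
    - [0,0,0]
    - [0,0,0]
    - [0,0,0]
    - [0,0,0]
    - [0,0,0]
    - [0,0,0]
    - [0,0,0]
    - [0,0,0]
    - [0,0,0]

```text
time_s: 24.0
eef_pos: [0.6562, 0.2112, 0.0199]
tool_rot: [180.0, -0.1, 44.1]
contact_force: [-0.5, 1.2, 5.4]
gripper_width: 0.0198
finger_force: 59.0
```

Run:
```python
from h import *
rel([.6254,.0257,.10],14)
```

```text
xyz [-3.02  2.24 -1.61] turn [ 0.   -0.02  6.02]
```

>>> move_arm:
  claw: [-1,-1,-1,-1,-1,-1,-1,-1,-1,-1,-1]
  xyz:
    - [0,0,-0.4]
    - [0,0,-0.9]
    - [0,0,-1.6]
    - [-0.5,0.35,-1.6]
    - [-1,0.75,-1.6]
    - [-1.6,1.2,-1.6]
    - [-2.2,1.65,-1.6]
    - [-2.7,2,-1.6]
    - [-3,2.24,-1.6]
    - [-3,2.24,-1.6]
    - [-3,2.24,-1.6]
  turn:
    - [0,0,0]
    - [0,0,0]
    - [0,0,0]
    - [0,0,1]
    - [0,0,2]
    - [0,0,3]
    - [0,0,4]
    - [0,0,5]
    - [0,0,6]
    - [0,0,6]
    - [0,0,6]

```text
time_s: 25.1
eef_pos: [0.6259, 0.0258, 0.0996]
tool_rot: [-180.0, -0.0, 14.1]
contact_force: [-0.5, 1.3, -0.2]
gripper_width: 0.02
finger_force: 58.8
```

Run:
```python
from h import *
rel([.6250,.0267,.0255],14)
```

```text
xyz [-0.01 -0.02  1.48] turn [-0.   -0.01  0.03]
```

>>> move_arm:
  claw: [-1,-1,-1,-1,-1,-1,-1]
  xyz:
    - [0,0,0.5]
    - [0,0,0.95]
    - [0,0,1.25]
    - [0,0,1.4]
    - [0,0,1.47]
    - [0,0,1.48]
    - [0,0,1.48]
  turn:
    - [0,0,0]
    - [0,0,0]
    - [0,0,0]
    - [0,0,0]
    - [0,0,0]
    - [0,0,0]
    - [0,0,0]

```text
time_s: 25.8
eef_pos: [0.6266, 0.0262, 0.0257]
tool_rot: [180.0, -0.1, 14.1]
contact_force: [0.2, -0.0, -0.4]
gripper_width: 0.0196
finger_force: 58.8
```

>>> move_arm:
  claw: [-1,-1,-1]
  xyz:
    - [0,0,0.02]
    - [0,0,0.02]
    - [0,0,0.02]
  turn:
    - [0,0,0]
    - [0,0,0]
    - [0,0,0]

```text
time_s: 26.1
eef_pos: [0.6261, 0.0258, 0.0244]
tool_rot: [180.0, -0.0, 14.1]
contact_force: [-0.2, 0.5, -1.3]
gripper_width: 0.0197
finger_force: 58.8
```

>>> move_arm:
  claw: [-1,-1,-1]
  xyz:
    - [0,0,0.02]
    - [0,0,0.02]
    - [0,0,0.02]
  turn:
    - [0,0,0]
    - [0,0,0]
    - [0,0,0]

```text
time_s: 26.4
eef_pos: [0.6263, 0.0259, 0.0239]
tool_rot: [180.0, -0.0, 14.1]
contact_force: [-2.2, 0.4, 5.6]
gripper_width: 0.0202
finger_force: 59.7
```

>>> move_arm:
  claw: [-0.5,-0.35,-0.2,-0.2,-0.2,-0.2,-0.2,0.5,1]
  xyz:
    - [0,0,0]
    - [0,0,0]
    - [0,0,0]
    - [0,0,-0.1]
    - [0,0,-0.5]
    - [0,0,-1.3]
    - [0,0,-2]
    - [0,0,-2]
    - [0,0,-2]
  turn:
    - [0,0,0]
    - [0,0,0]
    - [0,0,0]
    - [0,0,0]
    - [0,0,0]
    - [0,0,0]
    - [0,0,0]
    - [0,0,0]
    - [0,0,0]

```text
time_s: 27.3
eef_pos: [0.6267, 0.0259, 0.1242]
tool_rot: [180.0, -0.1, 14.1]
contact_force: [-0.7, 0.3, 0.1]
gripper_width: 0.0622
finger_force: 0.0
```

Run:
```python
from h import *
rel([.4443,-.0137,.12],-13)
```

```text
xyz [-3.73 -0.12  0.08] turn [ 0.   -0.03  5.42]
```

>>> move_arm:
  claw: [1,1,1,1,1,1,1,1,1,1]
  xyz:
    - [-0.7,0,0]
    - [-1.5,0,0]
    - [-2.3,-0.1,0]
    - [-3.1,-0.1,0]
    - [-3.73,-0.12,0]
    - [-3.73,-0.12,0]
    - [-3.73,-0.12,0]
    - [-3.73,-0.12,0.8]
    - [-3.73,-0.12,1]
    - [-3.73,-0.12,1]
  turn:
    - [0,0,1]
    - [0,0,2]
    - [0,0,3]
    - [0,0,4]
    - [0,0,5.4]
    - [0,0,5.4]
    - [0,0,5.4]
    - [0,0,5.4]
    - [0,0,5.4]
    - [0,0,5.4]

```text
time_s: 28.3
eef_pos: [0.4423, -0.0131, 0.0712]
tool_rot: [-180.0, 0.3, -12.8]
contact_force: [-0.3, -0.2, 0.1]
gripper_width: 0.0855
finger_force: 0.0
```

Run:
```python
from h import *
rel([.4443,-.0137,.002],-13); print(manip.sense()["joints"].round())
b=manip.snapshot("scene")
z=lambda im,u,v:cv2.resize(im[v:v+80,u:u+100],None,fx=4,fy=4,interpolation=2)
cv2.imwrite("pics/a8.png",np.hstack([z(b,240,190),z(b,210,130)])[:,:,::-1])
```

```text
xyz [0.05 0.   1.38] turn [-0.    0.06  0.04]
[  22.   23.  -27.  124.   17.   37. -121.]
```

View pics/a8.png

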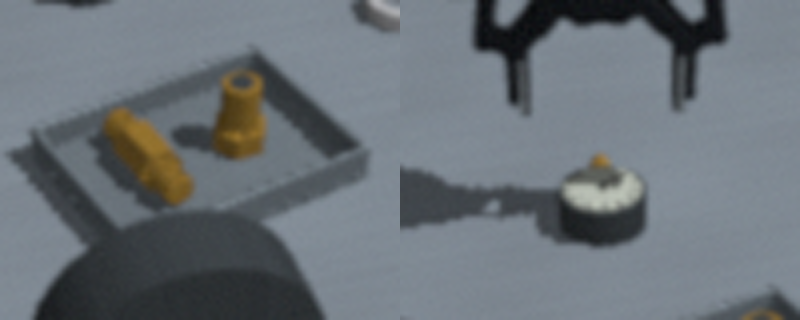

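Both fittings stand and lie side by side in the tray, and the gauge is centred between the open fingers.

>>> move_arm:
  claw: [1,1,1,1,1,1]
  xyz:
    - [0.02,0,0.5]
    - [0.02,0,0.9]
    - [0.02,0,1.15]
    - [0.02,0,1.3]
    - [0.02,0,1.3]
    - [0.02,0,1.3]
  turn:
    - [0,0,0]
    - [0,0,0]
    - [0,0,0]
    - [0,0,0]
    - [0,0,0]
    - [0,0,0]

```text
time_s: 28.95
eef_pos: [0.4451, -0.0138, 0.0085]
tool_rot: [-180.0, -0.1, -12.9]
contact_force: [0.2, 0.4, 0.4]
gripper_width: 0.0857
finger_force: 0.0
```

Run:
```python
from h import *
rel([.4443,-.0137,.002],-13)
```

```text
xyz [-0.02  0.    0.13] turn [-0.   -0.01  0.02]
```

>>> move_arm:
  claw: [1,1,0.6,0.2,-1,-1,-1,-1,-1,-1]
  xyz:
    - [0,0,0.08]
    - [0,0,0.14]
    - [0,0,0.14]
    - [0,0,0.14]
    - [0,0,0.14]
    - [0,0,0.14]
    - [0,0,0.14]
    - [0,0,0.14]
    - [0,0,0.14]
    - [0,0,0.14]
  turn:
    - [0,0,0]
    - [0,0,0]
    - [0,0,0]
    - [0,0,0]
    - [0,0,0]
    - [0,0,0]
    - [0,0,0]
    - [0,0,0]
    - [0,0,0]
    - [0,0,0]

```text
time_s: 29.95
eef_pos: [0.4445, -0.0141, 0.0015]
tool_rot: [180.0, -0.0, -12.9]
contact_force: [-1.6, 0.3, 7.0]
gripper_width: 0.0545
finger_force: 62.0
```

Run:
```python
from h import *
a=np.radians(13); off=.0125*np.array([np.cos(a),np.sin(a)])
# gauge yaw aligned to the tray (13): bounding centre lies 12.5 mm toward the stem
g=np.array([.4976,-.3542])+off; print(g)
for y in(-13,13): rel([*g,.12],y)
print(manip.sense()["joints"].round())
```

```text
[ 0.50977963 -0.35138811]
xyz [ 2.78  6.29 -2.37] turn [ 0.01 -0.    0.02]
xyz [ 2.78  6.29 -2.37] turn [ 0.01 -0.   -5.18]
[  17.   31.  -22.  125.   24.   28. -127.]
```

>>> move_arm:
  claw: [-1,-1,-1,-1,-1,-1,-1,-1,-1,-1,-1,-1]
  xyz:
    - [0,0,-0.3]
    - [0,0,-0.9]
    - [0,0,-1.6]
    - [0.2,0.5,-1.8]
    - [0.5,1.2,-1.8]
    - [0.9,2,-1.8]
    - [1.2,2.8,-1.8]
    - [1.6,3.6,-1.8]
    - [1.9,4.4,-1.8]
    - [2.3,5.2,-1.8]
    - [2.6,5.9,-1.8]
    - [2.78,6.29,-1.8]
  turn:
    - [0,0,0]
    - [0,0,0]
    - [0,0,0]
    - [0,0,-0.5]
    - [0,0,-1]
    - [0,0,-1.6]
    - [0,0,-2.2]
    - [0,0,-2.8]
    - [0,0,-3.4]
    - [0,0,-4]
    - [0,0,-4.6]
    - [0,0,-5.2]

```text
time_s: 31.15
eef_pos: [0.5087, -0.3561, 0.0903]
tool_rot: [179.9, 0.1, 13.0]
contact_force: [-0.3, -0.5, -3.0]
gripper_width: 0.0541
finger_force: 64.5
```

>>> move_arm:
  claw: [-1,-1,-1]
  xyz:
    - [0,0,0]
    - [0,0,0.3]
    - [0,0,0.3]
  turn:
    - [0,0,0]
    - [0,0,0]
    - [0,0,0]

```text
time_s: 31.45
eef_pos: [0.5079, -0.3488, 0.073]
tool_rot: [-179.7, 0.2, 13.2]
contact_force: [-0.5, 1.0, -2.7]
gripper_width: 0.054
finger_force: 64.4
```

Run:
```python
from h import *
rel([.5098,-.3514,.0075],13)
b=manip.snapshot("scene")
cv2.imwrite("pics/a9.png",cv2.resize(b[130:260,50:200],None,fx=4.5,fy=4.5,interpolation=2)[:,:,::-1])
```

```text
xyz [0.03 0.06 1.31] turn [-0.05  0.04  0.03]
```

View pics/a9.png

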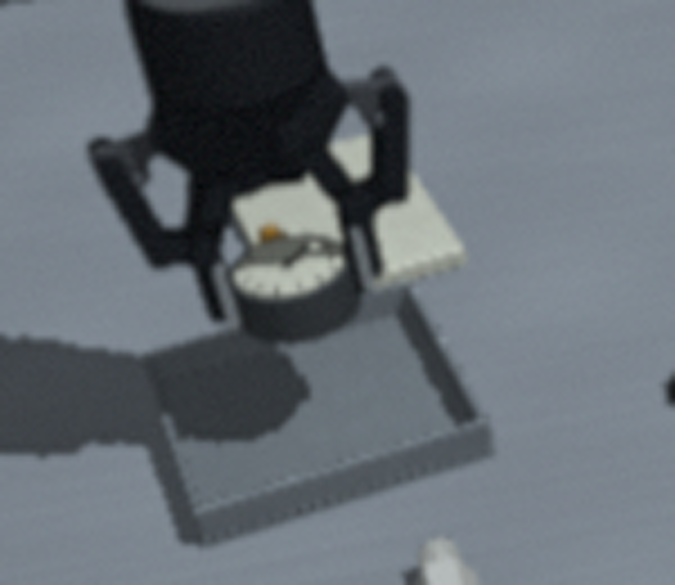

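The gauge is held level, face up, over the square tray.

>>> move_arm:
  claw: [-1,-1,-1,-1,-1,-1,-1]
  xyz:
    - [0.02,0,0.4]
    - [0.02,0,0.8]
    - [0.02,0,1.05]
    - [0.02,0,1.18]
    - [0.02,0,1.25]
    - [0.02,0,1.25]
    - [0.02,0,1.25]
  turn:
    - [0,0,0]
    - [0,0,0]
    - [0,0,0]
    - [0,0,0]
    - [0,0,0]
    - [0,0,0]
    - [0,0,0]

```text
time_s: 32.2
eef_pos: [0.5114, -0.3515, 0.0142]
tool_rot: [180.0, -0.0, 13.1]
contact_force: [-0.6, 0.8, -3.1]
gripper_width: 0.0539
finger_force: 64.5
```

>>> move_arm:
  claw: [-1,-1,-1,-1,-1,-1]
  xyz:
    - [0,0,0.06]
    - [0,0,0.12]
    - [0,0,0.15]
    - [0,0,0.16]
    - [0,0,0.16]
    - [0,0,0.16]
  turn:
    - [0,0,0]
    - [0,0,0]
    - [0,0,0]
    - [0,0,0]
    - [0,0,0]
    - [0,0,0]

```text
time_s: 32.8
eef_pos: [0.5107, -0.3514, 0.0056]
tool_rot: [180.0, 0.0, 13.1]
contact_force: [-0.5, 0.2, 0.8]
gripper_width: 0.0541
finger_force: 65.0
```

>>> move_arm:
  claw: [0.3,0.4,0.5,0.5,0.5,0.5,0.5,0.5,0.5,0.5]
  xyz:
    - [0,0,0.01]
    - [0,0,0.01]
    - [0,0,0.01]
    - [0,0,0]
    - [0,0,-0.3]
    - [0,0,-0.9]
    - [0,0,-1.8]
    - [0,0,-2.7]
    - [0,0,-3.2]
    - [0,0,-3.2]
  turn:
    - [0,0,0]
    - [0,0,0]
    - [0,0,0]
    - [0,0,0]
    - [0,0,0]
    - [0,0,0]
    - [0,0,0]
    - [0,0,0]
    - [0,0,0]
    - [0,0,0]

```text
time_s: 33.8
eef_pos: [0.5141, -0.3528, 0.1718]
tool_rot: [179.6, -0.4, 13.1]
contact_force: [0.4, -0.0, -0.4]
gripper_width: 0.0641
finger_force: 0.0
```

Run:
```python
from h import *
b=manip.snapshot("scene")
cv2.imwrite("pics/a10.png",cv2.resize(b[110:280,70:470],None,fx=2,fy=2,interpolation=2)[:,:,::-1])
```

```text
(no output)
```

View pics/a10.png

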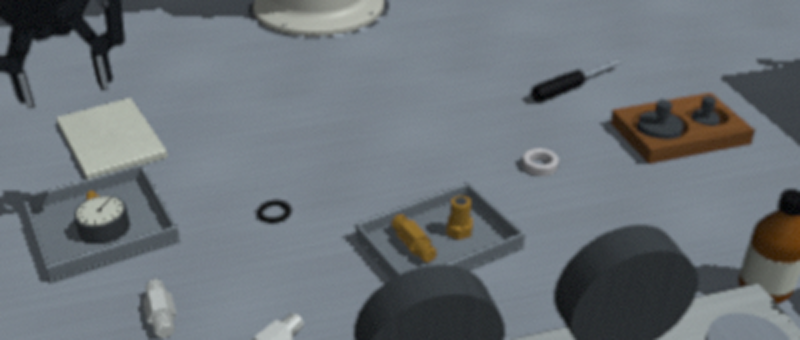

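All five objects are in place. The gauge face is at about (120.5,215.5) in full pixels, inside its tray.

Run:
```python
from h import *
print(pw("scene",(120.5,215.5),.030), manip.sense()["contact_force"])
print(manip.finish_job())
```

```text
[ 0.51290943 -0.351038    0.03      ] [-0.22639029 -0.6531611  -0.46314979]
the job is handed in; nothing more can be done
None
```

The job is handed in at about 34 s: both weights are in their wells, both fittings are side by side in the oblong tray, and the gauge lies face up in the square tray, as seen in the last camera picture.

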